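# Load the vial comparator and hold its bayonet collar home

## Task

Get the small white bench comparator ready for a reading: first stand the blue-capped vial upright in the blue well and the red-capped vial upright in the red well, each down on the well's floor. Then turn the black knurled collar until the keyways hidden inside it drop over the pins of the nose it sits on, push it fully home against the spring underneath, and finish while still holding it pushed home (do not let go). Leave the white-capped vial, the weight and the timer where they are.

Things in the scene. Friction and masses are not known exactly. Their poses are not given: they have to be found in the camera images.
- vial_a: white sample vial with a BLUE screw cap, upright, 26 mm diameter, 58 mm tall (the cap is its top 12 mm, about 23 mm wide), 0.03 kg; origin at the centre of its underside, z up its axis. Belongs in the blue well.
- vial_b: orange sample vial with a RED screw cap, same size (26 mm diameter, 58 mm tall) and origin as the other. Belongs in the red well.
- well_blue: blue open cup fixed on the comparator's top; 22 mm high, outside 42 mm, bore 33 mm diameter, floor 3 mm above its origin; origin at the centre of its underside (40 mm above the bench), z up. The two wells stand 60 mm apart, one toward the front and one toward the back; which is which varies.
- well_red: red open cup, same as the blue one.
- comparator: white box fixed to the bench, 126 x 196 x 40 mm (x, y, z), flat grey top; origin at the centre of its underside; its front, with display and keys, faces -x of its frame. The nose with the collar stands at +0.048 m along its y, the two wells at -0.055 m along its y, 0.03 m before and behind its middle in x.
- nose_axis (a point): point on the axis of the nose at the comparator's top surface, 40 mm above the bench; z up. The nose is a fixed post, 28 mm diameter, 30 mm high, hidden in the collar (1.5 mm play all round). Three radial pins 120 degrees apart stick out of it, upper side 20 mm above this point; their direction differs every time and cannot be seen.
- collar: black knurled cap, loose, 50 mm diameter, 40 mm high, about 0.12 kg, closed flat top with a silver disc; origin at the centre of its open underside, z up. It starts with its underside resting on the nose's pins, 20 mm above nose_axis. Inside its lowest 8 mm are three keyways 120 degrees apart, 13 mm wide for 5 mm pins: they pass within about 0.2 rad of true.
- collar_top (a point): centre of the collar's flat top, 40 mm above its origin. Turning the collar clockwise (seen from above) by between 0.45 and 1.35 rad from the start brings the keyways over the pins. It can then go down 12 mm to meet the sprung ring (underside 8 mm above nose_axis) and 6 mm further, against the spring, to home (underside 2 mm above it).
- seat_ring (a joint): travel in m of the sprung ring round the foot of the nose, under the collar: 0 as it stands free, 0.006 fully pressed down (collar home). The spring pushes back with about 3.6 N at the start of the travel and 11 N at its end; let go, it lifts the collar again.
- vial_c: green vial with a WHITE cap, 26 mm diameter, 58 mm tall; origin at the centre of its underside. Bystander: leave it.
- weight_200: brass calibration weight with knob, 29 mm diameter, 48 mm tall; origin at the centre of its underside. Bystander: leave it. (A tall grey instrument, 0.44 m high, stands fixed behind it, 0.56 to 0.74 m ahead of the robot and 0.16 to 0.39 m to its left: keep the arm clear.)
- lab_timer: white bench timer lying flat, 60 x 66 x 20 mm; origin at the centre of its underside. Bystander: leave it.
Mind the look-alikes: they are no part of the job. What is shaped like the vial_a but pink or purple is not meant.

How it is judged (in metres and radians):
On the way, in this order (a step that is already met when the one before it is completed fails the run):
1. both vials stand in the wells of their cap's colour, while the collar is still up on its pins (horizontal distance between vial_a and well_blue below 0.008 m and z of vial_a in the frame of well_blue below 0.007 m and angle between each of vial_a, vial_b's own z axis and vertical below 0.2 rad and horizontal distance between vial_b and well_red below 0.008 m and z of vial_b in the frame of well_red below 0.007 m and z of collar in the frame of nose_axis above 0.015 m), for 0.2 s.
2. the collar has dropped over the pins (z of collar in the frame of nose_axis below 0.012 m and horizontal distance between collar and nose_axis below 0.005 m), for 0.1 s.
At the end, for the whole second after the job is handed in: Fingers hold the collar (over 1 N) within 5 mm of the nose axis, tilt under 0.15 rad, underside within 5 mm of the nose foot, sprung ring pressed over 4.2 mm; blue-capped vial in blue well, red-capped in red well, on the floor, centred within 8 mm, tilt under 0.2 rad (value of joint seat_ring above 0.0042 m and z of collar in the frame of nose_axis below 0.005 m and horizontal distance between collar and nose_axis below 0.005 m and angle between collar's own z axis and vertical below 0.15 rad and contact force between the fingers and collar above 1 N and horizontal distance between vial_a and well_blue below 0.008 m and z of vial_a in the frame of well_blue below 0.007 m and angle between each of vial_a, vial_b's own z axis and vertical below 0.2 rad and horizontal distance between vial_b and well_red below 0.008 m and z of vial_b in the frame of well_red below 0.007 m); the arm keeps its last pose, push and grip.
It fails at once if the white-capped vial is moved more than 3 cm (distance of vial_c from where it was at the start of the episode above 0.03 m).
It fails at once if the weight is moved more than 3 cm (distance of weight_200 from where it was at the start of the episode above 0.03 m).
It fails at once if the timer is moved more than 3 cm (distance of lab_timer from where it was at the start of the episode above 0.03 m).
It also fails if it takes over 67 s, if anything falls off the work surface, if the arm or the gripper's body presses on something with over 40 N, if the wrist force passes 120 N, or if a joint passes its speed limit or range.

## Robot

A 6-joint arm with a two-finger parallel gripper is mounted at the origin on a cart in front of the work surface, level with it; the furniture and walls round the work are solid. World frame = base frame: x ahead of the robot, y to its left, z up, the work surface at z = 0. Lengths are in mm, angles in rad, forces in N, time in s.
With the tool pointing down it reaches from about 325 to 750 mm from the base axis. Payload 7.6 kg.
Tool frame: the origin (TCP) lies at the centre of the arm's flange, where the gripper is bolted on; the fingertips stand 173 mm ahead of it and the grasp point (between the pads) lies 155 mm ahead of it; z points along the fingers, y is the line along which they close (so a half turn about z gives the same grasp; the last joint's range is limited). The gripper opens to 85 mm and grips with 20 to 120 N. Pads are 22 mm wide; open, the fingers measure 114 mm over their backs; the gripper's body (76 mm by 85 mm) begins 54 mm behind the grasp point. The pads swing forward as they close: fully open they stand 13 mm farther back than shut.
Start: joints at [1.115, 0.052, 1.401, -0, 1.689, -0.07], TCP at [197.536, 486.424, 404.723] pointing down, gripper open.
Joint ranges: [-2.9, 2.9], [-0.91, 2.17], [0.12, 2.37], [-1.06, 4.2], [0.26, 2.73], [-2.93, 2.93]. Speed limits (rad/s): [2.57, 2.57, 3.01, 3.14, 3.14, 3.14].

## Interface

Orientations are given as [roll, pitch, yaw] about the fixed x, y, z axes, in that order (R = Rz(yaw) Ry(pitch) Rx(roll)).
In Python, from rig import arm gives the robot as it stands. The module is installed in compiled form; this text tells all that it offers.
- The arm moves only by the tool move_arm, never from a script. Its argument "moves" is a list of rows, each an object with "delta_pos": the shift along the world's x, y, z in m, a list of three; "yaw": the turn about the world's z in rad; "claw": the gripper's target within -1 to 1 (shut at 1, half-way at 0, fully open at -1). In form: [{"delta_pos": [x, y, z], "yaw": yaw, "claw": claw}, ...]. A call has 1 to 20 rows; each row shifts and turns the commanded pose from where the row before left it; what a row does not reach is not made up. A row lasts 1/10 s, in which the tool goes at most 50 mm and 8.59 degrees, less where a joint would pass 70% of its speed; a pose out of reach is approached as far as the arm can. A call is refused whole if a number of a shift passes 0.05 or a number of a turn 0.15, either way. A call with a gripper value outside its range is refused whole. The fingers move at their own pace and stop on an object; the grip force is fixed at half the most. Time passes only in rows, so rows that do not move let the fingers close. It gives the time, the measured TCP pose, the force, the opening and the grip force at its end, in the units of the state.
- arm.observe(): the state, without advancing time (a new reading comes with each control period).
- arm.camera(name): name is "side" or "top"; returns a dict with "color" (480x640x3 uint8, red, green, blue), "camera_matrix" (3x3 intrinsics, pixels), "extrinsics" (4x4, takes a point from camera to world coordinates). Camera axes: x right, y up, looking along -z (the intrinsics and any distortion apply to the point x, -y, -z); pixel columns grow to the right and rows downward; lengths in mm; the calibration is good to about 2 mm. A picture is of the moment at which its call begins. There is no depth.
- arm.sign_off(): hands the job in; it is judged then, once.
The state is a dict: "t": time; "joint_positions": joint angles; "dq": joint speeds; "effort": joint torques, N m; "tool_pos": TCP position; "tcp_rot": TCP orientation; "ft_force": force on the tool from outside, world axes, zero at the start; "moment": the same for the moment, N m; "grip_width": opening from 0.0 (shut) to 1.0 (fully open); "grip_force": force on a finger pad.
Only numpy, scipy, OpenCV 4.12 (cv2) and the standard library are available. Lean on these libraries where they do the work, as an engineer would, in place of code of your own. Each camera call takes 0.05 s, during which the arm holds its last target. There are 200 camera calls.

## Working session

There is one attempt and no reset: what is moved stays moved. The work goes in short steps, Python scripts to look and compute and a tool call to move; the robot and the scene stay as the last step left them, time stands still between calls to the robot, and variables do not carry over. Pictures are saved under pics/ and viewed, at most 10 in all, crops included, and the job is handed in when it is done.

Besides the shell and the picture viewer there is one more tool, called in YAML: its name, and indented under it one key for each argument. move_arm: Moves the arm, as the interface text tells. Its arguments: {"type":"object","properties":{"moves":{"type":"array"}},"required":["moves"]}

```bash
mkdir -p pics; python3 - <<'E'
from rig import arm
import cv2,numpy as np,pickle
d={}
for n in("top","side"):
    c=arm.camera(n);d[n]=c;cv2.imwrite(f"pics/{n}0.png",c["color"][:,:,::-1]);print(n,c["camera_matrix"],c["extrinsics"],c.keys())
pickle.dump(d,open("d0.pkl","wb"));print(arm.observe())
E
```

```text
top [[480.37879736   0.         324.23939367]
 [  0.         480.37879736 240.43926198]
 [  0.           0.           1.        ]] [[-1.39922161e-02  9.85854230e-01 -1.67019924e-01  2.91737808e+02]
 [-9.99889745e-01 -1.46259790e-02 -2.56502231e-03 -4.35541517e+01]
 [-4.97156800e-03  1.66965619e-01  9.85950184e-01  1.19711129e+03]
 [ 0.00000000e+00  0.00000000e+00  0.00000000e+00  1.00000000e+00]] dict_keys(['color', 'camera_matrix', 'extrinsics'])
side [[612.90234875   0.         319.6719977 ]
 [  0.         612.90234875 241.45489355]
 [  0.           0.           1.        ]] [[-9.92347935e-01  8.85011455e-02 -8.60994900e-02  3.66460826e+02]
 [-1.23467009e-01 -7.18099357e-01  6.84900877e-01  8.08146443e+02]
 [-1.21347626e-03  6.90290417e-01  7.23531386e-01  9.59578638e+02]
 [ 0.00000000e+00  0.00000000e+00  0.00000000e+00  1.00000000e+00]] dict_keys(['color', 'camera_matrix', 'extrinsics'])
{'t': 0.1, 'joint_positions': array([ 1.11471506e+00,  5.27423168e-02,  1.40160761e+00, -5.01081789e-08,
        1.68862832e+00, -7.03151976e-02]), 'dq': array([-0.00145084, -0.00048199, -0.00330822, -0.00038549, -0.00016107,
        0.00069312]), 'effort': array([ 1.03390907e-03, -3.82583463e+01, -3.60983992e+01, -9.11389475e-05,
        4.78629110e-03,  3.33550894e-06]), 'tool_pos': array([197.51307493, 486.39448515, 403.98082592]), 'tcp_rot': array([-3.14021048e+00, -9.72986749e-05,  2.75582651e+00]), 'ft_force': array([ 0.84099156, -0.85878691, -0.36552551]), 'moment': array([-0.02505417,  0.01471552, -0.03744921]), 'grip_force': 0.0, 'grip_width': 0.9989781660344461}
```

View pics/top0.png

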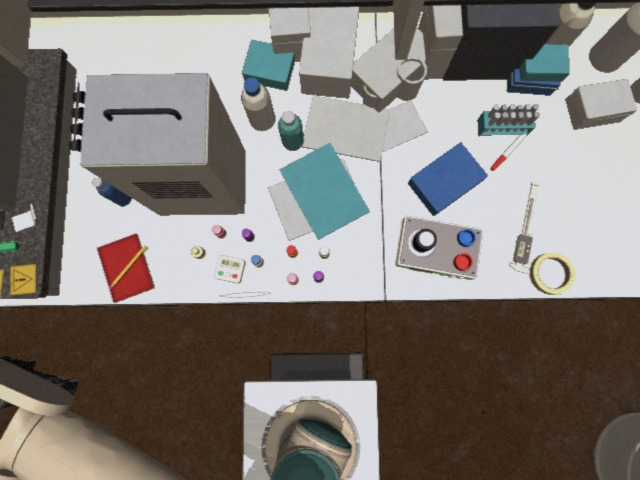

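View pics/side0.png

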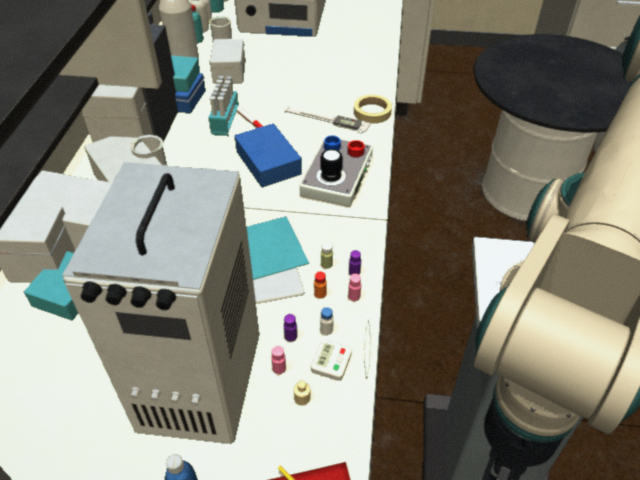

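Top view: the blue-capped white vial is at (257,261), the red-capped orange one at (292,251), and the white-capped green one at (324,253). Look-alikes are pink at (218,231) and (292,279), and purple at (248,235) and (318,277). The collar is at (425,240), blue well (466,238), red well (462,262). Side view: blue vial (327,320), red vial (320,284), collar (331,160). Next I measure and confirm with a crop.

```bash
cat >h.py <<'E'
import numpy as np,cv2
def ray(c,u,v):
    K=c["camera_matrix"];E=c["extrinsics"]
    d=np.array([(u-K[0,2])/K[0,0],-(v-K[1,2])/K[1,1],-1.])
    return E[:3,3],E[:3,:3]@d
def plane(c,p,z):
    o,d=ray(c,*p);return o+d*(z-o[2])/d[2]
def tri(c1,p1,c2,p2):
    o1,d1=ray(c1,*p1);o2,d2=ray(c2,*p2)
    s=np.linalg.lstsq(np.c_[d1,-d2],o2-o1,rcond=None)[0]
    a,b=o1+s[0]*d1,o2+s[1]*d2;return (a+b)/2,np.linalg.norm(a-b)
def blobs(c,hlo,hhi,box,smin=110,vmin=50,vmax=255,smax=255,amin=12):
    h=cv2.cvtColor(c["color"],cv2.COLOR_RGB2HSV);x0,y0,x1,y1=box
    if hlo<=hhi: m=cv2.inRange(h,(hlo,smin,vmin),(hhi,smax,vmax))
    else: m=cv2.inRange(h,(hlo,smin,vmin),(180,smax,vmax))|cv2.inRange(h,(0,smin,vmin),(hhi,smax,vmax))
    n,l,s,ce=cv2.connectedComponentsWithStats(np.ascontiguousarray(m[y0:y1,x0:x1]))
    return [(np.round(ce[i]+[x0,y0],1).tolist(),s[i].tolist()) for i in range(1,n) if s[i][4]>=amin]
E
python3 - <<'E'
from h import *;import pickle
d=pickle.load(open("d0.pkl","rb"));T,S=d["top"],d["side"]
print("T blue",blobs(T,100,122,(180,220,500,300)));print("T red",blobs(T,174,9,(180,220,500,300),150))
print("S blue",blobs(S,100,122,(270,120,400,380)));print("S red",blobs(S,174,9,(270,120,400,380),150))
print("T white",blobs(T,0,180,(398,215,488,280),0,200,255,60));print("S white",blobs(S,0,180,(300,130,380,210),0,200,255,60))
print("T black",blobs(T,0,180,(405,222,450,260),0,0,60));print("S black",blobs(S,0,180,(310,140,350,190),0,0,60))
print("T greyTop",blobs(T,0,180,(395,212,490,282),0,90,190,90,60))
a=cv2.resize(T["color"][210:290,185:345],None,fx=5,fy=5,interpolation=3)
b=cv2.resize(T["color"][210:285,390:492],None,fx=4,fy=4,interpolation=3)
e=cv2.resize(S["color"][125:215,290:385],None,fx=3,fy=3,interpolation=3)
o=np.zeros((600,800,3),np.uint8);o[:400]=a
b=b[::1,::1];o2=np.zeros((600,800,3),np.uint8)
b=cv2.resize(b,None,fx=.66,fy=.66);o[400:400+198,:b.shape[1]]=b[:198];e=cv2.resize(e,None,fx=.74,fy=.74);o[400:400+min(200,e.shape[0]),400:400+e.shape[1]]=e[:200]
cv2.imwrite("pics/crop1.png",o[:,:,::-1])
E
```

```text
T blue [([466.3, 237.1], [278, 9, 18, 17, 242]), ([255.4, 259.4], [72, 36, 8, 8, 47])]
T red [([291.1, 250.0], [107, 26, 10, 9, 64]), ([462.8, 261.5], [274, 33, 18, 17, 237])]
S blue [([282.0, 157.3], [0, 4, 31, 60, 1236]), ([331.8, 142.7], [54, 16, 17, 14, 199]), ([326.3, 312.7], [52, 188, 10, 11, 89])]
S red [([355.5, 148.2], [78, 21, 17, 16, 225]), ([319.9, 277.2], [45, 152, 10, 11, 93]), ([342.3, 350.4], [71, 229, 4, 4, 14])]
T white [([463.4, 233.8], [0, 0, 90, 65, 1197]), ([417.7, 247.9], [10, 16, 26, 25, 111]), ([426.2, 238.2], [22, 17, 14, 14, 145]), ([416.7, 266.7], [0, 47, 39, 9, 43]), ([419.8, 275.3], [0, 52, 67, 13, 417]), ([459.0, 274.4], [51, 58, 21, 4, 23])]
S white [([343.2, 168.3], [0, 0, 80, 80, 3012]), ([331.0, 154.9], [24, 21, 15, 9, 108]), ([331.0, 178.7], [17, 40, 29, 15, 123])]
T black [([420.0, 243.7], [8, 8, 23, 22, 152])]
S black [([330.9, 168.6], [11, 13, 21, 28, 403])]
T greyTop [([437.6, 248.2], [0, 5, 87, 63, 2967])]
```

View pics/crop1.png

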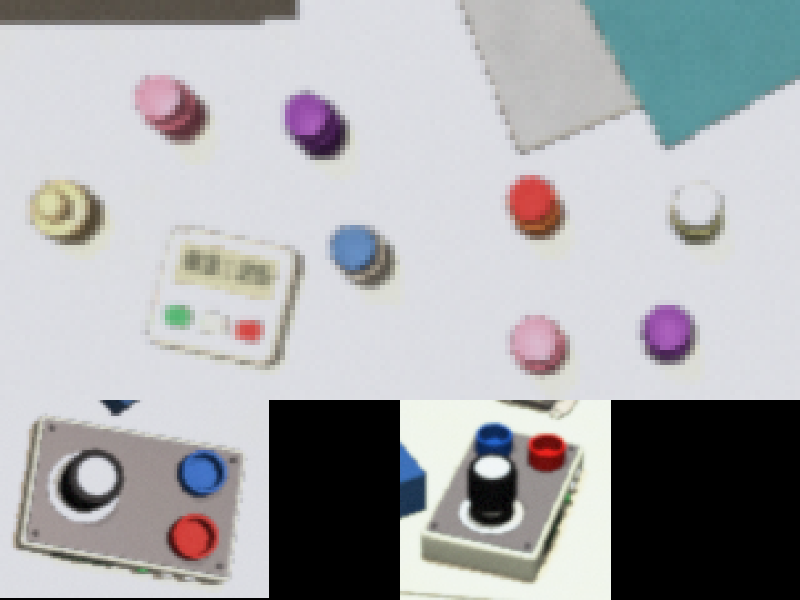

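```bash
python3 - <<'E'
from h import *;import pickle
np.set_printoptions(precision=1,suppress=True)
d=pickle.load(open("d0.pkl","rb"));T,S=d["top"],d["side"]
P={}
for n,t,s,z in [("vialA",(255.4,259.4),(326.3,312.7),54),("vialB",(291.1,250),(319.9,277.2),54),("wellB",(466.3,237.1),(331.8,142.7),58),("wellR",(462.8,261.5),(355.5,148.2),58),("coltop",(426.2,238.2),(331,154.9),100)]:
    x,e=tri(T,t,S,s);P[n]=x;print(n,x,"gap",round(e,1),"top@z",plane(T,t,z),"side@z",plane(S,s,z))
print("wells dist",np.linalg.norm((P["wellB"]-P["wellR"])[:2]))
m=(P["wellB"]+P["wellR"])/2
v=P["wellB"]-P["wellR"];print("well dir",np.degrees(np.arctan2(v[1],v[0])))
# other things, top view at plausible heights
for n,p,z in [("purple1",(248,235),58),("purple2",(318.5,276.5),58),("pinkL",(217,229.5),58),("pinkR",(292.5,278.5),58),("vialC",(324.5,251),58),("weight",(195.5,251.5),45),("timer",(230,269),20)]: print(n,plane(T,p,z))
# grey top corners via minAreaRect
h=cv2.cvtColor(T["color"],cv2.COLOR_RGB2HSV);m2=cv2.inRange(h,(0,0,90),(180,90,190))
m2=cv2.morphologyEx(m2[212:282,395:490],cv2.MORPH_OPEN,np.ones((3,3)))
c=max(cv2.findContours(m2,0,2)[0],key=cv2.contourArea);b=cv2.boxPoints(cv2.minAreaRect(cv2.convexHull(c)))+[395,212]
w=[plane(T,p,40) for p in b];print("box",w,"centre",sum(w)/4)
for i in range(2):
    v=w[i+1]-w[i];print(np.linalg.norm(v),np.degrees(np.arctan2(v[1],v[0])))
E
```

```text
vialA [441.2 125.8  49.9] gap 2.1 top@z [441.7 125.2  54. ] side@z [439.8 129.   54. ]
vialB [463.5  40.   47.4] gap 1.5 top@z [463.2  39.5  54. ] side@z [462.   45.7  54. ]
wellB [ 487.7 -384.3   50.6] gap 2.7 top@z [ 487.8 -382.2   58. ] side@z [ 485.3 -374.2   58. ]
wellR [ 428.9 -372.9   48.2] gap 2.4 top@z [ 428.9 -370.2   58. ] side@z [ 427.  -359.9   58. ]
coltop [ 478.3 -277.1   98.3] gap 2.7 top@z [ 479.3 -276.9  100. ] side@z [ 476.7 -274.6  100. ]
wells dist 59.88879821140521
well dir -11.000491450614584
purple1 [500.7 143.1  58. ]
purple2 [398.  -25.7  58. ]
pinkL [515.4 218.2  58. ]
pinkR [394.2  36.   58. ]
vialC [459.  -40.9  58. ]
weight [464.3 272.2  45. ]
timer [423.2 192.6  20. ]
box [array([ 430.1, -218.2,   40. ]), array([ 545.7, -243.5,   40. ]), array([ 507.8, -431.6,   40. ]), array([ 393.6, -403.4,   40. ])] centre [ 469.3 -324.2   40. ]
118.27664644101964 -12.369198091378502
191.8062684712813 -101.37825625560181
```

Blue (255,259) and red (291,250) are the only ones with those cap and body colours, and the crop confirms it. The sizes also check: wells 60 mm apart, comparator yaw about -11.5°, collar top about z 100. The comparator model puts the blue well at (487.7,-384), the red well at (429,-372) and the collar at (478.6,-277). Vial A is at (441,126) and vial B at (463,40.5).

move_arm:
  moves:
    - {"delta_pos": [0.02, -0.03, -0.009], "yaw": 0.0155, "claw": -0.2}
    - {"delta_pos": [0.02, -0.03, -0.009], "yaw": 0.0155, "claw": -0.2}
    - {"delta_pos": [0.02, -0.03, -0.009], "yaw": 0.0155, "claw": -0.2}
    - {"delta_pos": [0.02, -0.03, -0.009], "yaw": 0.0155, "claw": -0.2}
    - {"delta_pos": [0.02, -0.03, -0.009], "yaw": 0.0155, "claw": -0.2}
    - {"delta_pos": [0.02, -0.03, -0.009], "yaw": 0.0155, "claw": -0.2}
    - {"delta_pos": [0.02, -0.03, -0.009], "yaw": 0.0155, "claw": -0.2}
    - {"delta_pos": [0.02, -0.03, -0.009], "yaw": 0.0155, "claw": -0.2}
    - {"delta_pos": [0.02, -0.03, -0.009], "yaw": 0.0155, "claw": -0.2}
    - {"delta_pos": [0.02, -0.03, -0.009], "yaw": 0.0155, "claw": -0.2}
    - {"delta_pos": [0.02, -0.03, -0.009], "yaw": 0.0155, "claw": -0.2}
    - {"delta_pos": [0.02, -0.03, -0.009], "yaw": 0.0155, "claw": -0.2}
    - {"delta_pos": [0, 0, 0], "yaw": 0, "claw": -0.2}

```text
t: 1.4
tool_pos: [438.6, 123.6, 295.0]
tcp_rot: [-3.14, -0.002, 2.938]
ft_force: [-1.1, 1.6, -0.3]
grip_width: 0.603
grip_force: 0.0
```

move_arm:
  moves:
    - {"delta_pos": [0.0027, 0.0024, -0.03], "yaw": 0, "claw": -0.2}
    - {"delta_pos": [0, 0, -0.03], "yaw": 0, "claw": -0.2}
    - {"delta_pos": [0, 0, -0.02], "yaw": 0, "claw": -0.2}
    - {"delta_pos": [0, 0, -0.017], "yaw": 0, "claw": -0.2}
    - {"delta_pos": [0, 0, 0], "yaw": 0, "claw": -0.2}
    - {"delta_pos": [0, 0, 0], "yaw": 0, "claw": 1}
    - {"delta_pos": [0, 0, 0], "yaw": 0, "claw": 1}
    - {"delta_pos": [0, 0, 0], "yaw": 0, "claw": 1}
    - {"delta_pos": [0, 0, 0], "yaw": 0, "claw": 1}
    - {"delta_pos": [0, 0, 0], "yaw": 0, "claw": 1}
    - {"delta_pos": [0, 0, 0], "yaw": 0, "claw": 1}

```text
t: 2.5
tool_pos: [440.7, 129.0, 200.9]
tcp_rot: [3.14, 0.002, 2.942]
ft_force: [-1.3, 0.3, 5.4]
grip_width: 0.287
grip_force: 58.7
```

move_arm:
  moves:
    - {"delta_pos": [0, 0, 0.03], "yaw": 0, "claw": 1}
    - {"delta_pos": [0, 0, 0.04], "yaw": 0, "claw": 1}
    - {"delta_pos": [0, -0.01, 0.04], "yaw": 0, "claw": 1}
    - {"delta_pos": [0, -0.02, 0.02], "yaw": 0, "claw": 1}
    - {"delta_pos": [0.0035, -0.035, 0], "yaw": 0, "claw": 1}
    - {"delta_pos": [0.0035, -0.035, 0], "yaw": 0, "claw": 1}
    - {"delta_pos": [0.0035, -0.035, 0], "yaw": 0, "claw": 1}
    - {"delta_pos": [0.0035, -0.035, 0], "yaw": 0, "claw": 1}
    - {"delta_pos": [0.0035, -0.035, 0], "yaw": 0, "claw": 1}
    - {"delta_pos": [0.0035, -0.035, 0], "yaw": 0, "claw": 1}
    - {"delta_pos": [0.0035, -0.035, 0], "yaw": 0, "claw": 1}
    - {"delta_pos": [0.0035, -0.035, 0], "yaw": 0, "claw": 1}
    - {"delta_pos": [0.0035, -0.035, 0], "yaw": 0, "claw": 1}
    - {"delta_pos": [0.0035, -0.035, 0], "yaw": 0, "claw": 1}
    - {"delta_pos": [0.0035, -0.035, 0], "yaw": 0, "claw": 1}
    - {"delta_pos": [0.0035, -0.035, 0], "yaw": 0, "claw": 1}
    - {"delta_pos": [0.0035, -0.035, 0], "yaw": 0, "claw": 1}
    - {"delta_pos": [0.002, -0.028, 0], "yaw": 0, "claw": 1}
    - {"delta_pos": [0, 0, 0], "yaw": 0, "claw": 1}
    - {"delta_pos": [0, 0, 0], "yaw": 0, "claw": 1}

```text
t: 4.5
tool_pos: [487.5, -384.5, 329.1]
tcp_rot: [3.141, -0.001, 2.941]
ft_force: [0.1, 0.5, -0.8]
grip_width: 0.28
grip_force: 58.7
```

```bash
python3 - <<'E'
from rig import arm
from h import *;import pickle
o=arm.observe();print(o["t"],o["tool_pos"],o["tcp_rot"])
a=arm.camera("top");b=arm.camera("side");pickle.dump({"top":a,"side":b},open("d1.pkl","wb"))
A=cv2.resize(a["color"][180:300,380:540],(800,600),interpolation=3)[:, :400]
A=cv2.resize(a["color"][160:310,400:500],(400,600),interpolation=3);B=cv2.resize(b["color"][60:210,290:390],(400,600),interpolation=3)
cv2.imwrite("pics/c2.png",np.hstack([A,B])[:,:,::-1])
E
```

```text
4.5 [ 487.53597785 -384.46454381  329.09319662] [ 3.14074556e+00 -1.00769700e-03  2.94084443e+00]
```

View pics/c2.png

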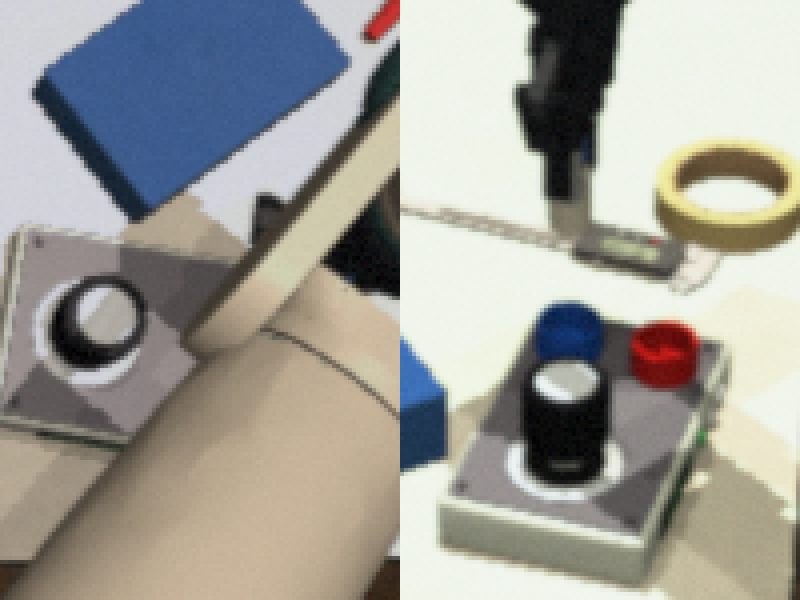

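In the side view the held vial's lower body is centred near (333,116), upright above the blue well (332,143). The top view is blocked by the arm.

```bash
python3 - <<'E'
from h import *;import pickle
S=pickle.load(open("d1.pkl","rb"))["side"];c=S["color"]
for v in (108,111,114): print(v,c[v,323:345].sum(1)//3)
for u,v,z in [(332.7,112,136)]: print(plane(S,(u,v),z))
E
```

```text
108 [239 233 188 102  39  23  18  17  19  41  73  84  91 102 145 219 238 240
 241 240 240 238]
111 [239 239 234 206 145 108 104 107 105 103 106 108 111 107 145 221 237 240
 240 239 239 239]
114 [240 239 236 215 152 112 111 110 117 117 119 115 112 107 139 206 231 236
 239 239 239 239]
[ 485.77147138 -388.11287022  136.        ]
```

move_arm:
  moves:
    - {"delta_pos": [0, 0, -0.03], "yaw": 0, "claw": 1}
    - {"delta_pos": [0, 0, -0.02], "yaw": 0, "claw": 1}
    - {"delta_pos": [0, 0, -0.01], "yaw": 0, "claw": 1}
    - {"delta_pos": [0, 0, -0.005], "yaw": 0, "claw": 1}
    - {"delta_pos": [0, 0, -0.005], "yaw": 0, "claw": 1}
    - {"delta_pos": [0, 0, -0.005], "yaw": 0, "claw": 1}
    - {"delta_pos": [0, 0, -0.005], "yaw": 0, "claw": 1}
    - {"delta_pos": [0, 0, -0.003], "yaw": 0, "claw": 1}
    - {"delta_pos": [0, 0, 0], "yaw": 0, "claw": 1}
    - {"delta_pos": [0, 0, 0], "yaw": 0, "claw": 1}

```text
t: 5.6
tool_pos: [487.8, -384.3, 246.9]
tcp_rot: [-3.141, 0.0, 2.942]
ft_force: [0.3, -0.1, -0.8]
grip_width: 0.278
grip_force: 58.7
```

move_arm:
  moves:
    - {"delta_pos": [0, 0, -0.002], "yaw": 0, "claw": 1}
    - {"delta_pos": [0, 0, 0], "yaw": 0, "claw": 1}
    - {"delta_pos": [0, 0, 0], "yaw": 0, "claw": -0.2}
    - {"delta_pos": [0, 0, 0], "yaw": 0, "claw": -0.2}
    - {"delta_pos": [0, 0, 0], "yaw": 0, "claw": -0.2}
    - {"delta_pos": [0, 0, 0], "yaw": 0, "claw": -0.2}
    - {"delta_pos": [0, 0, 0.03], "yaw": 0, "claw": -0.2}
    - {"delta_pos": [0, 0, 0.03], "yaw": 0, "claw": -0.2}
    - {"delta_pos": [0, 0, 0.025], "yaw": 0, "claw": -0.2}
    - {"delta_pos": [0, 0.03, 0], "yaw": 0, "claw": -0.2}
    - {"delta_pos": [0, 0.035, 0], "yaw": 0, "claw": -0.2}
    - {"delta_pos": [0, 0.035, 0], "yaw": 0, "claw": -0.2}
    - {"delta_pos": [0, 0.035, 0], "yaw": 0, "claw": -0.2}
    - {"delta_pos": [0, 0.035, 0], "yaw": 0, "claw": -0.2}
    - {"delta_pos": [0, 0.035, 0], "yaw": 0, "claw": -0.2}
    - {"delta_pos": [0, 0.035, 0], "yaw": 0, "claw": -0.2}
    - {"delta_pos": [0, 0.035, 0], "yaw": 0, "claw": -0.2}
    - {"delta_pos": [-0.005, 0.035, 0], "yaw": 0, "claw": -0.2}
    - {"delta_pos": [-0.01, 0.035, 0], "yaw": 0, "claw": -0.2}
    - {"delta_pos": [-0.01, 0.035, 0], "yaw": 0, "claw": -0.2}

```text
t: 7.6
tool_pos: [462.2, -2.8, 329.9]
tcp_rot: [3.141, 0.0, 2.942]
ft_force: [-0.1, 0.2, 0.4]
grip_width: 0.601
grip_force: 0.0
```

```bash
python3 - <<'E'
from rig import arm
from h import *;import pickle
o=arm.observe();print(o["t"],o["tool_pos"],o["tcp_rot"])
a=arm.camera("top");b=arm.camera("side");pickle.dump({"top":a,"side":b},open("d2.pkl","wb"))
A=cv2.resize(a["color"][180:330,400:500],(400,600),interpolation=3);B=cv2.resize(b["color"][90:240,290:390],(400,600),interpolation=3)
cv2.imwrite("pics/c3.png",np.hstack([A,B])[:,:,::-1])
E
```

```text
7.6 [462.19760025  -2.84604736 329.86394247] [3.14141756e+00 4.16861233e-04 2.94173185e+00]
```

View pics/c3.png

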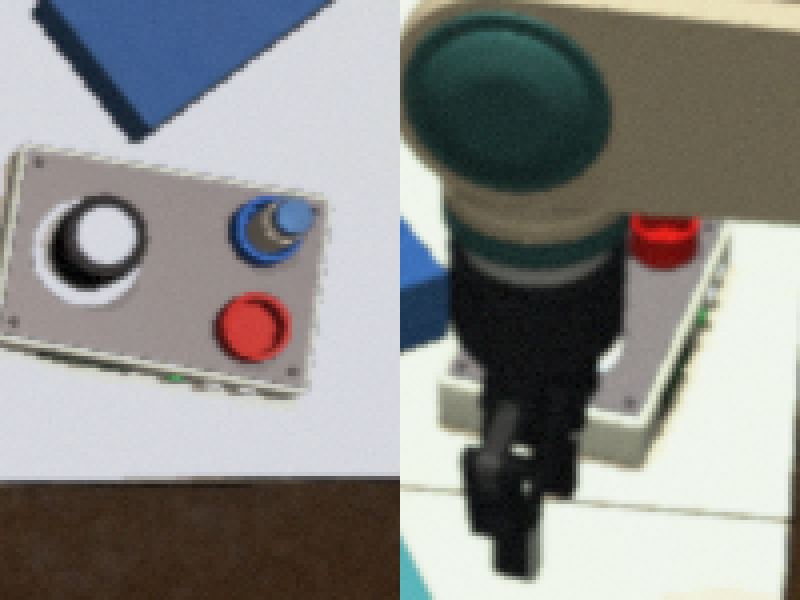

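The blue-capped vial stands upright in the blue well, cap at about px (473,234). The red well is empty at (463,262). Next is vial B.

move_arm:
  moves:
    - {"delta_pos": [0, 0.0255, 0], "yaw": 0, "claw": -0.2}
    - {"delta_pos": [0, 0.02, -0.01], "yaw": 0, "claw": -0.2}
    - {"delta_pos": [0, 0, -0.03], "yaw": 0, "claw": -0.2}
    - {"delta_pos": [0, 0, -0.03], "yaw": 0, "claw": -0.2}
    - {"delta_pos": [0, 0, -0.03], "yaw": 0, "claw": -0.2}
    - {"delta_pos": [0, 0, -0.02], "yaw": 0, "claw": -0.2}
    - {"delta_pos": [0, 0, -0.01], "yaw": 0, "claw": -0.2}
    - {"delta_pos": [0, 0, 0], "yaw": 0, "claw": -0.2}
    - {"delta_pos": [0, 0, 0], "yaw": 0, "claw": 1}
    - {"delta_pos": [0, 0, 0], "yaw": 0, "claw": 1}
    - {"delta_pos": [0, 0, 0], "yaw": 0, "claw": 1}
    - {"delta_pos": [0, 0, 0], "yaw": 0, "claw": 1}
    - {"delta_pos": [0, 0, 0], "yaw": 0, "claw": 1}
    - {"delta_pos": [0, 0, 0], "yaw": 0, "claw": 1}

```text
t: 9.1
tool_pos: [463.4, 41.3, 201.4]
tcp_rot: [3.141, 0.003, 2.942]
ft_force: [0.9, -1.4, 6.3]
grip_width: 0.274
grip_force: 59.0
```

move_arm:
  moves:
    - {"delta_pos": [0, 0, 0.03], "yaw": 0, "claw": 1}
    - {"delta_pos": [0, 0, 0.04], "yaw": 0, "claw": 1}
    - {"delta_pos": [0, -0.01, 0.04], "yaw": 0, "claw": 1}
    - {"delta_pos": [0, -0.02, 0.02], "yaw": 0, "claw": 1}
    - {"delta_pos": [-0.003, -0.033, 0], "yaw": 0, "claw": 1}
    - {"delta_pos": [-0.003, -0.035, 0], "yaw": 0, "claw": 1}
    - {"delta_pos": [-0.003, -0.035, 0], "yaw": 0, "claw": 1}
    - {"delta_pos": [-0.003, -0.035, 0], "yaw": 0, "claw": 1}
    - {"delta_pos": [-0.003, -0.035, 0], "yaw": 0, "claw": 1}
    - {"delta_pos": [-0.003, -0.035, 0], "yaw": 0, "claw": 1}
    - {"delta_pos": [-0.003, -0.035, 0], "yaw": 0, "claw": 1}
    - {"delta_pos": [-0.003, -0.035, 0], "yaw": 0, "claw": 1}
    - {"delta_pos": [-0.003, -0.035, 0], "yaw": 0, "claw": 1}
    - {"delta_pos": [-0.003, -0.035, 0], "yaw": 0, "claw": 1}
    - {"delta_pos": [-0.0037, -0.0355, 0], "yaw": 0, "claw": 1}
    - {"delta_pos": [0, 0, 0], "yaw": 0, "claw": 1}
    - {"delta_pos": [0, 0, -0.03], "yaw": 0, "claw": 1}
    - {"delta_pos": [0, 0, -0.008], "yaw": 0, "claw": 1}
    - {"delta_pos": [0, 0, 0], "yaw": 0, "claw": 1}

```text
t: 11.0
tool_pos: [428.9, -371.4, 290.1]
tcp_rot: [3.139, -0.003, 2.942]
ft_force: [-0.4, -1.0, 0.1]
grip_width: 0.279
grip_force: 59.0
```

```bash
python3 - <<'E'
from rig import arm
from h import *;import pickle
o=arm.observe();print(o["t"],o["tool_pos"],o["tcp_rot"])
b=arm.camera("side");pickle.dump({"side":b},open("d3.pkl","wb"))
print("orange",blobs(b,5,20,(330,90,390,160),120));print("red",blobs(b,174,4,(330,90,390,160),120))
c=cv2.resize(b["color"][90:190,300:400],(600,600),interpolation=3);cv2.imwrite("pics/c4.png",c[:,:,::-1])
E
```

```text
11.0 [ 428.89573908 -371.39589045  290.12305282] [ 3.13925386 -0.00322067  2.94238409]
orange [([357.4, 131.6], [22, 30, 11, 18, 85])]
red [([355.7, 148.6], [17, 51, 18, 16, 242])]
```

View pics/c4.png

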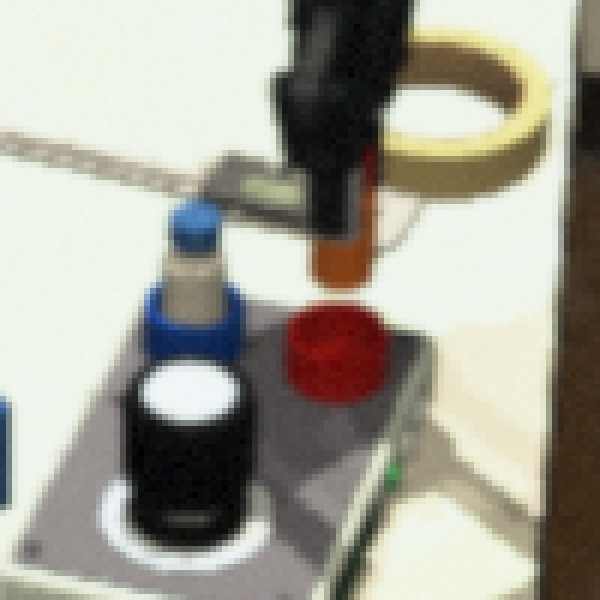

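The orange vial is upright over the red well: vial centre crop x 340, well 337. That is under 1 mm off, so I lower it.

move_arm:
  moves:
    - {"delta_pos": [0, 0, -0.015], "yaw": 0, "claw": 1}
    - {"delta_pos": [0, 0, -0.008], "yaw": 0, "claw": 1}
    - {"delta_pos": [0, 0, -0.006], "yaw": 0, "claw": 1}
    - {"delta_pos": [0, 0, -0.006], "yaw": 0, "claw": 1}
    - {"delta_pos": [0, 0, -0.005], "yaw": 0, "claw": 1}
    - {"delta_pos": [0, 0, -0.004], "yaw": 0, "claw": 1}
    - {"delta_pos": [0, 0, -0.003], "yaw": 0, "claw": 1}
    - {"delta_pos": [0, 0, 0], "yaw": 0, "claw": 1}
    - {"delta_pos": [0, 0, 0], "yaw": 0, "claw": 1}

```text
t: 11.95
tool_pos: [429.1, -372.2, 244.8]
tcp_rot: [3.142, 0.0, 2.942]
ft_force: [0.3, -0.3, -0.5]
grip_width: 0.278
grip_force: 58.9
```

move_arm:
  moves:
    - {"delta_pos": [0, 0, 0], "yaw": 0, "claw": -0.2}
    - {"delta_pos": [0, 0, 0], "yaw": 0, "claw": -0.2}
    - {"delta_pos": [0, 0, 0], "yaw": 0, "claw": -0.2}
    - {"delta_pos": [0, 0, 0], "yaw": 0, "claw": -0.2}
    - {"delta_pos": [0, 0, 0.03], "yaw": 0, "claw": -0.2}
    - {"delta_pos": [0, 0, 0.03], "yaw": 0, "claw": -0.2}
    - {"delta_pos": [0, 0, 0.025], "yaw": 0, "claw": -1}
    - {"delta_pos": [0.0166, 0.0317, 0], "yaw": 0, "claw": -1}
    - {"delta_pos": [0.0165, 0.0317, 0], "yaw": 0, "claw": -1}
    - {"delta_pos": [0.0165, 0.0317, 0], "yaw": 0, "claw": -1}
    - {"delta_pos": [0, 0, 0], "yaw": 0, "claw": -1}
    - {"delta_pos": [0, 0, 0], "yaw": 0, "claw": -1}

```text
t: 13.15
tool_pos: [478.8, -276.7, 329.8]
tcp_rot: [-3.141, -0.0, 2.943]
ft_force: [0.5, 0.2, -0.4]
grip_width: 1.002
grip_force: 0.0
```

```bash
python3 - <<'E'
from rig import arm
from h import *
np.set_printoptions(precision=3,suppress=True)
o=arm.observe();print(o["t"],o["tool_pos"],o["tcp_rot"],o["joint_positions"])
b=arm.camera("side");c=cv2.resize(b["color"][70:190,300:400],(500,600),interpolation=3);cv2.imwrite("pics/c5.png",c[:,:,::-1])
E
```

```text
13.15 [ 478.826 -276.695  329.798] [-3.141 -0.     2.943] [-0.591  0.166  1.428 -0.     1.548 -1.963]
```

View pics/c5.png

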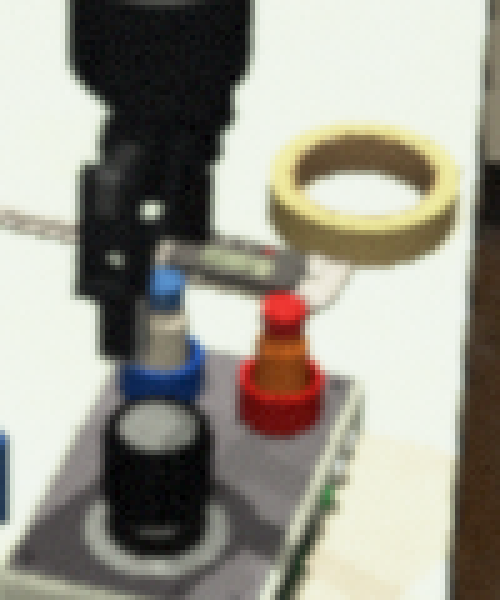

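Both vials stand in their matching wells, blue at crop (165,330) and red at (283,350), and the collar is still up. I grip the collar next.

move_arm:
  moves:
    - {"delta_pos": [0, 0, -0.03], "yaw": 0, "claw": -1}
    - {"delta_pos": [0, 0, -0.03], "yaw": 0, "claw": -1}
    - {"delta_pos": [0, 0, -0.02], "yaw": 0, "claw": -1}
    - {"delta_pos": [0, 0, -0.0097], "yaw": 0, "claw": -1}
    - {"delta_pos": [0, 0, 0], "yaw": 0, "claw": 1}
    - {"delta_pos": [0, 0, 0], "yaw": 0, "claw": 1}
    - {"delta_pos": [0, 0, 0], "yaw": 0, "claw": 1}
    - {"delta_pos": [0, 0, 0], "yaw": 0, "claw": 1}
    - {"delta_pos": [0, 0, 0], "yaw": 0, "claw": 1}

```text
t: 14.1
tool_pos: [479.0, -277.6, 241.8]
tcp_rot: [-3.14, 0.004, 2.942]
ft_force: [0.9, -2.9, 6.1]
grip_width: 0.559
grip_force: 61.8
```

move_arm:
  moves:
    - {"delta_pos": [0, 0, -0.0015], "yaw": -0.1, "claw": 1}
    - {"delta_pos": [0, 0, 0], "yaw": -0.1, "claw": 1}
    - {"delta_pos": [0, 0, 0], "yaw": 0, "claw": 1}

```text
t: 14.4
tool_pos: [479.2, -277.6, 241.3]
tcp_rot: [-3.14, 0.005, 2.739]
ft_force: [-0.5, -0.1, 11.4]
grip_width: 0.562
grip_force: 62.7
```

move_arm:
  moves:
    - {"delta_pos": [0, 0, 0], "yaw": -0.1, "claw": 1}
    - {"delta_pos": [0, 0, 0], "yaw": -0.1, "claw": 1}
    - {"delta_pos": [0, 0, 0], "yaw": 0, "claw": 1}

```text
t: 14.7
tool_pos: [478.7, -277.0, 238.6]
tcp_rot: [3.141, 0.0, 2.541]
ft_force: [0.9, -1.6, 0.3]
grip_width: 0.559
grip_force: 61.9
```

move_arm:
  moves:
    - {"delta_pos": [0, 0, 0], "yaw": -0.08, "claw": 1}
    - {"delta_pos": [0, 0, 0], "yaw": -0.07, "claw": 1}
    - {"delta_pos": [0, 0, 0], "yaw": 0, "claw": 1}

```text
t: 15.0
tool_pos: [478.5, -276.8, 238.0]
tcp_rot: [3.142, -0.001, 2.394]
ft_force: [0.2, 0.8, -1.1]
grip_width: 0.561
grip_force: 61.8
```

Collar dropped 3 mm with the force gone, so the keyways are over the pins. I press it down.

move_arm:
  moves:
    - {"delta_pos": [0, 0, -0.003], "yaw": 0, "claw": 1}
    - {"delta_pos": [0, 0, -0.003], "yaw": 0, "claw": 1}
    - {"delta_pos": [0, 0, -0.002], "yaw": 0, "claw": 1}
    - {"delta_pos": [0, 0, 0], "yaw": 0, "claw": 1}
    - {"delta_pos": [0, 0, 0], "yaw": 0, "claw": 1}

```text
t: 15.5
tool_pos: [478.7, -277.1, 230.5]
tcp_rot: [3.141, 0.0, 2.392]
ft_force: [-0.3, 0.1, -0.6]
grip_width: 0.563
grip_force: 61.9
```

move_arm:
  moves:
    - {"delta_pos": [0, 0, -0.003], "yaw": 0, "claw": 1}
    - {"delta_pos": [0, 0, -0.002], "yaw": 0, "claw": 1}
    - {"delta_pos": [0, 0, 0], "yaw": 0, "claw": 1}
    - {"delta_pos": [0, 0, 0], "yaw": 0, "claw": 1}

```text
t: 15.9
tool_pos: [478.8, -277.2, 226.5]
tcp_rot: [3.141, 0.001, 2.392]
ft_force: [-2.5, 2.2, 7.1]
grip_width: 0.561
grip_force: 62.6
```

move_arm:
  moves:
    - {"delta_pos": [0, 0, -0.002], "yaw": 0, "claw": 1}
    - {"delta_pos": [0, 0, -0.002], "yaw": 0, "claw": 1}
    - {"delta_pos": [0, 0, -0.001], "yaw": 0, "claw": 1}
    - {"delta_pos": [0, 0, 0], "yaw": 0, "claw": 1}
    - {"delta_pos": [0, 0, 0], "yaw": 0, "claw": 1}
    - {"delta_pos": [0, 0, 0], "yaw": 0, "claw": 1}

```text
t: 16.5
tool_pos: [479.0, -277.2, 224.1]
tcp_rot: [3.141, 0.002, 2.392]
ft_force: [-9.2, 5.7, 23.0]
grip_width: 0.565
grip_force: 64.4
```

```bash
python3 - <<'E'
from rig import arm
from h import *
b=arm.camera("side");c=cv2.resize(b["color"][90:190,300:400],(600,600),interpolation=3);cv2.imwrite("pics/c6.png",c[:,:,::-1])
o=arm.observe();print(o["tool_pos"],o["ft_force"],o["grip_force"])
E
```

```text
[ 478.94627753 -277.26506495  224.08199847] [-9.7768816   6.15741846 23.17374269] 64.3895330093801
```

View pics/c6.png

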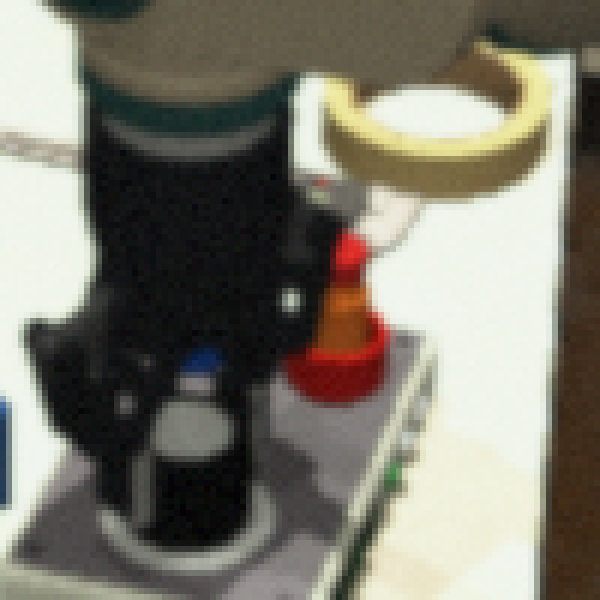

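The collar top is at crop (192,428), down from 390, and the collar sits on the ring foot, held. The red vial is in its well. The push is 23 N, above the spring's 11 N, so the collar is home and I hand in.

```bash
python3 -c "
from rig import arm
print(arm.sign_off())"
```

```text
the job is handed in; nothing more can be done
None
```

I handed the job in at about 16.5 s of the 67 s allowed, with both vials in the wells of their cap colour and the collar over its pins, still held and pushed home at about 23 N; the hand-in returned no verdict.

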